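# Isolate and hasp the switch box on the inspection bench

## Task

Make the grey switch box on the inspection bench ready for lockout: turn its red handle clockwise (seen from above) all the way round to its off stop, then swing the lockout hasp with the orange lug fully out over the edge of the box, so that a padlock could be hung on it; push gently and force neither of them against its stops. Leave the padlock and everything else on the bench where they are, and take your hand away.

Things in the scene. Friction and masses are not known exactly. Their poses are not given: they have to be found in the camera images.
- isolator: Grey switch box bolted to the bench, 80 mm high. Origin on the bench straight under the handle's axis, z up; the box runs from -110 to +110 mm in its x, -100 to +130 mm in its y. On its top: a yellow dial plate (radius 38 mm, top at 86 mm), the red handle turning about box x = y = 0, the hasp, a green lamp (x -60, y +95, up to 97 mm high) and a loose padlock.
- switch_axis (a point): Point on the handle's upright axis (box x = y = 0), 115 mm above the bench. The handle's two rigid stops are inside the switch, a quarter turn (90 degrees) apart. The handle was clamped on its shaft by eye, 0 to 17 degrees clockwise of square: at the on stop it points that much clockwise of the box's -y, at the off stop that much clockwise of its -x.
- handle_tip (a point): Point on the red handle's arm 68 mm out from its axis, at mid width and mid height (115 mm above the bench). The arm is a straight bar 18 mm wide, reaching 80 mm from the axis and 18 mm behind it, at heights 104 to 126 mm; under it are a hub of radius 16 mm and a lock cam. At the start the handle stands at its on stop or up to 40 degrees clockwise of it.
- handle: The red rotary handle. Origin on its axis, 86 mm above the bench; its arm points along its own -y. It turns about the upright axis between its two rigid stops, clockwise from above towards off. No spring: it stays where it is left. Friction 0.25 N m, so a sideways push of about 4 N near the arm's end turns it. More than 32 N on it strains the switch.
- hasp_pivot (a point): Point on the hasp's upright hinge axis, box x 0, y -52 mm, at 98 mm above the bench (top of the hasp plate). The hasp is a flat steel plate 18 mm wide at heights 94 to 98 mm, reaching 80 mm from this axis, with a short tail (30 mm) on the other side. Tucked in it points along the box's +x; fully out, along the box's -y and over the box's edge.
- hasp_lug (a point): Centre (107 mm above the bench) of the orange lug standing on the hasp: 22 mm long along the hasp, 5 mm thick, heights 98 to 116 mm. It is 64 mm along the hasp from the hinge and 6.5 mm off the hasp's centre line, towards the handle (tucked in: +y side). Push on its face towards the handle; that face is flush with the plate's edge.
- hasp (a joint): Swing of the hasp, rad, growing clockwise seen from above: 0 tucked in, 1.571 fully out (both rigid stops). No spring; friction 0.12 N m, so about 2 N at the lug. Interlock: unless the handle is within about 4 degrees of its off stop, the fan-shaped steel cam under it (radius 35 mm, 87 to 93 mm high) stops the hasp at about 0.8 rad. More than 32 N on the hasp bends it.
- padlock: Loose red padlock lying on top of the box, 45 x 40 x 20 mm with a steel shackle; origin under the centre of its body. To be left alone.
- v_block: Loose steel magnetic V-block, 60 x 50 x 55 mm, on the bench; origin under its centre. Bystander.
- ring_gauge: Loose dark steel ring gauge, diameter 64 mm, 30 mm high; origin under its centre. Bystander.
- oil_bottle: White plastic bottle with a red cap, diameter 44 mm, 110 mm high; origin under its centre. Bystander.
- master: Steel setting cylinder standing upright, diameter 40 mm, 60 mm high; origin under its centre. Bystander.
- driver: Screwdriver lying on the bench. Bystander.
- block_box: Closed wooden gauge-block case, 110 x 70 x 30 mm; origin under its centre. Bystander.

How it is judged (in metres and radians):
On the way, in this order (a step that is already met when the one before it is completed fails the run):
1. the handle has been turned round to the off side, pointing roughly along the box's -x, with the hasp not yet out (angle between the y axis of handle and the x axis of isolator, either way round below 0.38 rad and value of joint hasp below 1.2 rad), for 0.2 s.
2. the hasp is fully out (the interlock lets it out only with the handle at its off stop), the handle still off (angle between the y axis of handle and the x axis of isolator, either way round below 0.38 rad and value of joint hasp above 1.45 rad), for 0.2 s.
At the end, for the whole second after the job is handed in: The hasp is swung out to within 0.12 rad (7 degrees) of its stop, which the interlock allows only once the handle has reached its off stop; the handle still points to the off side (within 0.38 rad of the line of the box's x axis, which covers every clamping of the handle); both are at rest (all of step 2 and velocity of joint hasp between -0.05 and 0.05 rad/s and angular speed of handle below 0.05 rad/s); the robot touches nothing.
It fails at once if the handle is strained: the hand presses on it with more than 32 N (contact force between any of the fingers, the arm and handle above 32 N).
It fails at once if the hasp is bent: the hand presses on it with more than 32 N (contact force between any of the fingers, the arm and hasp above 32 N).
It fails at once if the padlock or another thing on the bench is shifted by more than 30 mm (distance of any of v_block, ring_gauge, oil_bottle, master, driver, block_box, padlock from where it was at the start of the episode above 0.03 m).
It also fails if it takes over 61 s, if anything falls off the work surface, if the arm or the gripper's body presses on something with over 40 N, if the wrist force passes 120 N, or if a joint passes its speed limit or range.

## Robot

A 7-joint arm with a two-finger parallel gripper is mounted at the origin on the work surface. World frame = base frame: x ahead of the robot, y to its left, z up, the work surface at z = 0. Lengths are in m, angles in degrees, forces in N, time in s.
With the tool pointing down it reaches from about 0.425 to 0.875 m from the base axis. Payload 4.7 kg.
Tool frame: the origin (TCP) lies on the centre line of the jaws, within the pads' length; the fingertips stand 25 mm ahead of it and the grasp point (between the pads) lies 6 mm ahead of it; z points along the fingers, y is the direction in which the jaws open and shut (so a half turn about z gives the same grasp; the last joint's range is limited). The gripper opens to 87 mm and grips with 3 to 60 N. Pads are 19 mm wide; open, the fingers measure 117 mm over their backs; the gripper's body (75 mm by 190 mm) begins 51 mm behind the grasp point.
Start: joints at [65.266, 18.392, -4.016, 83.108, 1.295, 78.541, -3.26], TCP at [0.28, -0.587, 0.248] pointing down, gripper open.
Joint ranges: [-163.93, 163.93], [-17.29, 119.83], [-79.2, 71.16], [3.27, 140.29], [-89.18, 269.18], [5.43, 117.66], [-154.24, 154.24]. Speed limits (degrees/s): [147.25, 147.25, 180, 180, 180, 180, 180].

## Interface

Orientations are given as [roll, pitch, yaw] about the fixed x, y, z axes, in that order (R = Rz(yaw) Ry(pitch) Rx(roll)).
In Python, from cell import env gives the robot as it stands.
- The arm moves only by the shell command python3 -m creep 'ROWS' [OPENING] [FORCE]. ROWS is JSON, a list of rows, each an object of numbers: "tx", "ty", "tz": the shift along the tool's x, y, z in m; "rx", "ry", "rz": the turn, a rotation vector about the tool's x, y, z in degrees. In form: [{"tx": .., "ty": .., "tz": .., "rx": .., "ry": .., "rz": ..}, ...]. A call has 1 to 20 rows; each row shifts and turns the commanded pose from where the row before left it, along the tool's axes as they then stand; what a row does not reach is not made up. A row lasts 1/8 s, in which the tool goes at most 62.5 mm and 10.7 degrees, less where a joint would pass 70% of its speed; a pose out of reach is approached as far as the arm can. A call is refused whole if a number of a shift passes 0.0625 or a number of a turn 10.7, either way. A call with a gripper value outside its range is refused whole. OPENING is the finger opening in m, from 0 to 0.087, set as the call begins (- or left out, the last holds). The fingers move at their own pace and stop on an object; FORCE is the grip in N (left out, the last holds). Time passes only in rows, so rows that do not move let the fingers close. It gives the time, the measured TCP pose, the force and the opening at its end, in the units of the state.
- env.get_obs(): the state, without advancing time (a new reading comes with each control period).
- env.read_camera(name): name is "scene" or "top" or "wrist"; returns a dict with "pixels" (384x512x3 uint8, red, green, blue), "intrinsics" (3x3 intrinsics, pixels), "D" ([k1, k2, p1, p2, k3] as OpenCV has them; the pictures are not rectified), "R" (3x3) and "t" (3): a world point X has camera coordinates R X + t. Camera axes: x right, y down, z forward; pixel columns grow to the right and rows downward; lengths in m; the calibration is good to about 2 mm. A picture is of the moment at which its call begins. There is no depth.
- env.sign_off(): hands the job in, once; it reports no verdict.
The state is a dict: "time_s": time; "qpos": joint angles; "joint_velocities": joint speeds; "effort": joint torques, N m; "tool_pos": TCP position; "tool_rot": TCP orientation; "force": force on the tool from outside, world axes, zero at the start; "wrist_torque": the same for the moment, N m; "grip_width": finger opening in m.
Only numpy, scipy, OpenCV 4.12 (cv2) and the standard library are available. Lean on these libraries where they do the work, as an engineer would, in place of code of your own. Each camera call takes 0.05 s, during which the arm holds its last target.

## Working session

There is one attempt and no reset: what is moved stays moved. The work goes in short steps, Python scripts to look and compute and a shell command to move; the robot and the scene stay as the last step left them, time stands still between calls to the robot, and variables do not carry over. Pictures are saved under pics/ and viewed, and the job is handed in when it is done.

```bash
mkdir -p pics; ls; python3 - <<'E'
from cell import env
import cv2,json
o=env.get_obs()
print({k:(v if not hasattr(v,'tolist') else v.tolist()) for k,v in o.items()})
for n in ["scene","top","wrist"]:
    c=env.read_camera(n)
    cv2.imwrite(f"pics/{n}0.png",cv2.cvtColor(c["pixels"],cv2.COLOR_RGB2BGR))
    print(n,c["intrinsics"],c["D"],c["R"],c["t"])
E
```

```text
pics
{'time_s': 0.0, 'qpos': [65.26492981164121, 18.439219991613108, -4.015465033425923, 83.17614091962538, 1.2938594340943272, 78.54050951035786, -3.2623917168203715], 'joint_velocities': [0.0166137468115157, -0.105551014222395, -0.09060512444193178, -0.0846940851275984, -0.052807928006903496, -0.03016203922331493, 0.0353856011861889], 'effort': [-0.0004826979784411378, -49.129300117492676, -0.40410404093563557, -31.252824068069458, -0.06396203069016337, 0.043818249832838774, 0.00018294050732947653], 'tool_pos': [0.28001103636424646, -0.5860241857156803, 0.24644878125697825], 'tool_rot': [-179.88931106637025, 0.004720121367688768, 25.542169373831968], 'force': [0.34913113891796566, -0.1821430980292362, 0.39966635457782607], 'wrist_torque': [0.011807107334382047, 0.003030757902172437, -0.009764018812326369], 'grip_width': 0.0869415184411583}
scene [[408.28914816   0.         244.33276512]
 [  0.         408.28914816 194.72286983]
 [  0.           0.           1.        ]] [-0.11204656  0.          0.          0.          0.        ] [[-0.84170891  0.53990039 -0.00580382]
 [ 0.47363839  0.73316004 -0.48799901]
 [-0.25921573 -0.41350203 -0.87282488]] [ 0.48089506 -0.25060528  1.34740778]
top [[348.46112662   0.         249.75769709]
 [  0.         348.46112662 196.6623237 ]
 [  0.           0.           1.        ]] [0.027442 0.       0.       0.       0.      ] [[ 0.02725081 -0.99941101 -0.02085719]
 [-0.99575708 -0.02530479 -0.08847323]
 [ 0.08789334  0.02317966 -0.99586016]] [0.01940365 0.58358847 1.02030139]
wrist [[288.97456165   0.         255.8270254 ]
 [  0.         288.97456165 187.52012683]
 [  0.           0.           1.        ]] [-0.06426705  0.          0.          0.          0.        ] [[ 0.43039998 -0.90263479 -0.00250907]
 [-0.87234991 -0.41667018  0.25571781]
 [-0.23186525 -0.10787215 -0.96674821]] [-0.64948335 -0.03091638  0.39056685]
```

View pics/scene0.png

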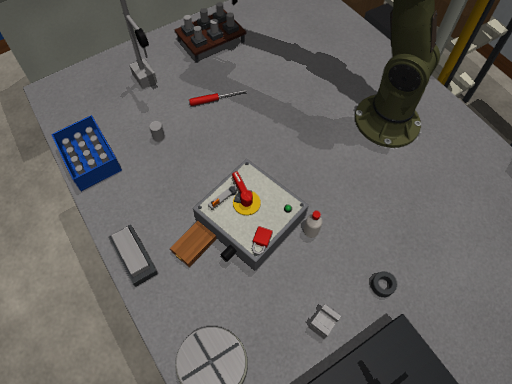

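View pics/top0.png

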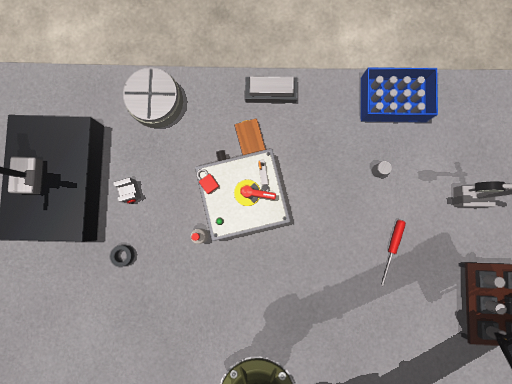

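```bash
python3 - <<'E'
import cv2
a=cv2.imread("pics/top0.png")
print(a.shape)
E
```

```text
(384, 512, 3)
```

The scene picture shows the box at about (250,212). In the top picture it is centred at (245,195), with the handle pointing right and the lug near (262,165). I'll zoom in on both.

```bash
python3 - <<'E'
import cv2
a=cv2.imread("pics/top0.png")[135:255,180:310]
cv2.imwrite("pics/top0z.png",cv2.resize(a,None,fx=5,fy=5,interpolation=cv2.INTER_CUBIC)[:600])
a=cv2.imread("pics/scene0.png")[150:275,180:330]
cv2.imwrite("pics/scene0z.png",cv2.resize(a,None,fx=4.8,fy=4.8,interpolation=cv2.INTER_CUBIC))
E
```

```text
(no output)
```

View pics/top0z.png

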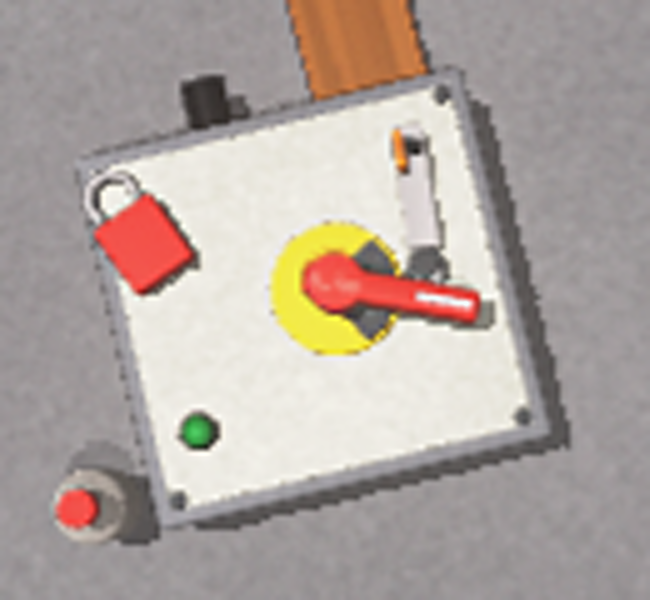

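View pics/scene0z.png

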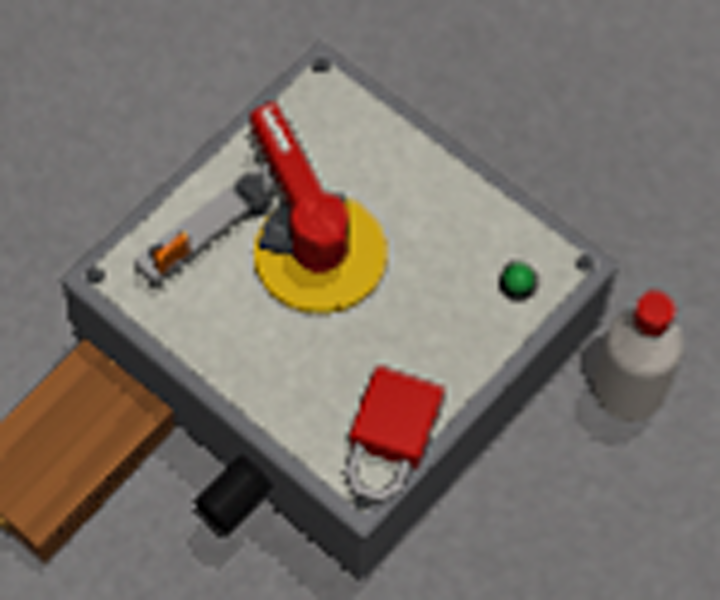

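```bash
cat > h.py <<'E'
import numpy as np,cv2
from scipy.optimize import least_squares
def proj(c,P):
    P=np.atleast_2d(np.array(P,float))
    r,_=cv2.Rodrigues(c["R"]); return cv2.projectPoints(P,r,c["t"],c["intrinsics"],np.array(c["D"]))[0].reshape(-1,2)
def ray(c,px,z):
    u=cv2.undistortPoints(np.array([[px]],float),c["intrinsics"],np.array(c["D"])).ravel()
    d=c["R"].T@np.array([u[0],u[1],1]); o=-c["R"].T@c["t"]
    return o+d*(z-o[2])/d[2]
E
python3 - <<'E'
from cell import env
from h import *
t=env.read_camera("top"); s=env.read_camera("scene")
C=np.array([[.11,.13],[.11,-.10],[-.11,-.10],[-.11,.13]])
pt=np.array([[80,160],[465,70],[550,435],[165,522]])/5+[180,135]
ps=np.array([[360,525],[65,285],[322,42],[612,265]])/4.8+[180,150]
def W(p,xy,z):
    a=p[2];R=np.array([[np.cos(a),-np.sin(a)],[np.sin(a),np.cos(a)]])
    return np.c_[np.atleast_2d(xy)@R.T+p[:2],np.full(len(np.atleast_2d(xy)),z)]
for use in [(1,1),(1,0),(0,1)]:
    f=lambda p:np.r_[(proj(t,W(p,C,.08))-pt).ravel()*use[0],(proj(s,W(p,C,.08))-ps).ravel()*use[1]]
    r=least_squares(f,[.55,0,.2]); print(r.x,np.degrees(r.x[2]),np.abs(r.fun).max(),np.sqrt((r.fun**2).mean()))
    if use==(1,1): p=r.x; np.save("box.npy",p); print(r.fun.round(1))
# handle angle
ax=W(p,[0,0],.126)[0]
for c,px in [(t,np.array([478,303])/5+[180,135]),(s,np.array([268,108])/4.8+[180,150])]:
    q=ray(c,px,.122); d=q[:2]-p[:2]; print("tip",q,np.hypot(*d),"box-angle",np.degrees(np.arctan2(d[1],d[0])-p[2]))
for c,px in [(t,np.array([400,150])/5+[180,135]),(s,np.array([172,250])/4.8+[180,150])]:
    q=ray(c,px,.107); a=p[2];d=q[:2]-p[:2]; print("lug",q,"box",d@[np.cos(a),np.sin(a)],d@[-np.sin(a),np.cos(a)])
for n,xy,z in [("lugexp",[.064,-.0455],.107),("pivot",[0,-.052],.098),("lamp",[-.06,.095],.097)]: print(n,W(p,xy,z),proj(t,W(p,xy,z)),proj(s,W(p,xy,z)))
E
```

```text
[0.59018825 0.04085263 0.25936291] 14.860400260564829 2.755769827407647 1.468665561951677
[-1.4 -1.2 -0.7 -1.6  0.7 -0.1 -1.6  1.4  0.2  1.7 -1.8 -2.8 -0.6 -2.
  1.7 -1.2]
[0.589172   0.03870637 0.25479151] 14.59847831603994 1.5916750083464137 0.7381635690414549
[0.59140663 0.04319335 0.26389403] 15.120013967323525 2.690447919245514 1.108726608774215
tip [ 0.57909895 -0.03773805  0.122     ] 0.07936918317314048 box-angle -112.8919256401694
tip [ 0.5773133  -0.03196596  0.122     ] 0.07394803161756189 box-angle -114.88715554938166
lug [0.66510318 0.00672715 0.107     ] box 0.06365730955596774 -0.052197151124024684
lug [0.6659767  0.00930998 0.107     ] box 0.06516402445990671 -0.04992472847604568
lugexp [[0.66371682 0.01328819 0.107     ]] [[257.63562373 165.43679298]] [[217.33917012 202.79083195]]
pivot [[ 0.60352442 -0.00940816  0.098     ]] [[265.19300697 187.44319413]] [[232.28240471 187.55613193]]
lamp [[0.50783087 0.11728733 0.097     ]] [[218.88660185 220.48449465]] [[288.09954051 205.48564723]]
```

The top-view fit puts the box at about (0.590, 0.040) m with yaw about 14.8°. The handle is about 23° past box −y. I'll move over the box with the jaws closed for a close-up.

```bash
python3 -m creep '[{"tx":0.03,"ty":-0.022,"tz":-0.005},{"tx":0.044,"ty":-0.032,"tz":-0.005},{"tx":0.044,"ty":-0.032,"tz":-0.005},{"tx":0.044,"ty":-0.032,"tz":-0.005},{"tx":0.044,"ty":-0.032,"tz":-0.005},{"tx":0.044,"ty":-0.032,"tz":-0.005},{"tx":0.044,"ty":-0.032,"tz":-0.005},{"tx":0.044,"ty":-0.032,"tz":-0.005},{"tx":0.044,"ty":-0.032},{"tx":0.044,"ty":-0.032},{"tx":0.03,"ty":-0.022},{"tx":0}]' 0 20; python3 - <<'E'
from cell import env
import cv2
c=env.read_camera("wrist")
cv2.imwrite("pics/w1.png",cv2.cvtColor(c["pixels"],cv2.COLOR_RGB2BGR))
print(env.get_obs()["qpos"],env.get_obs()["tool_rot"])
E
```

```text
[65.26605789 18.40883365 -4.01640277 83.12843169  1.2958904  78.54185883
 -3.26089965] [-1.79966097e+02  4.41532074e-03  2.55427669e+01]$[0]: bad value
```

View pics/w1.png

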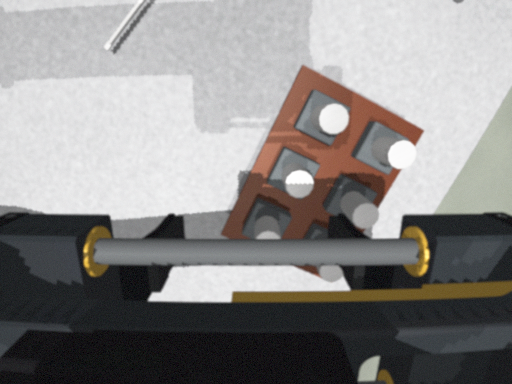

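The wrist view shows only the gauge rack at (320,170), because the move was refused. The rows probably need all six keys.

```bash
python3 -m creep '[{"tx":0.03,"ty":-0.022,"tz":-0.005,"rx":0,"ry":0,"rz":0},{"tx":0.044,"ty":-0.032,"tz":-0.005,"rx":0,"ry":0,"rz":0},{"tx":0.044,"ty":-0.032,"tz":-0.005,"rx":0,"ry":0,"rz":0},{"tx":0.044,"ty":-0.032,"tz":-0.005,"rx":0,"ry":0,"rz":0},{"tx":0.044,"ty":-0.032,"tz":-0.005,"rx":0,"ry":0,"rz":0},{"tx":0.044,"ty":-0.032,"tz":-0.005,"rx":0,"ry":0,"rz":0},{"tx":0.044,"ty":-0.032,"tz":-0.005,"rx":0,"ry":0,"rz":0},{"tx":0.044,"ty":-0.032,"tz":-0.005,"rx":0,"ry":0,"rz":0},{"tx":0.044,"ty":-0.032,"tz":0,"rx":0,"ry":0,"rz":0},{"tx":0.044,"ty":-0.032,"tz":0,"rx":0,"ry":0,"rz":0},{"tx":0.03,"ty":-0.022,"tz":0,"rx":0,"ry":0,"rz":0},{"tx":0,"ty":0,"tz":0,"rx":0,"ry":0,"rz":0}]' 0 20; python3 - <<'E'
from cell import env
import cv2
c=env.read_camera("wrist")
cv2.imwrite("pics/w2.png",cv2.cvtColor(c["pixels"],cv2.COLOR_RGB2BGR))
print(env.get_obs()["qpos"],env.get_obs()["tool_rot"])
E
```

```text
time_s: 1.8
tool_pos: [0.5495, -0.0861, 0.2876]
tool_rot: [-179.9, -0.1, 25.9]
force: [-0.3, -0.8, -0.2]
grip_width: 0.0007
[ 32.31811883   7.61225694 -28.35287989  92.43401661   3.65607215
  80.88843298 -60.68257029] [-1.79996607e+02  1.20322948e-02  2.57212416e+01]
```

View pics/w2.png

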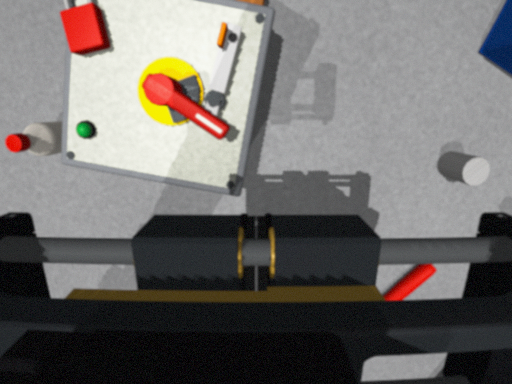

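The wrist picture shows the box top, with the dial at about (170,92), the handle tip at (222,132) and the lug at (222,35). I'll zoom in and refine the fit.

```bash
python3 - <<'E'
import cv2
a=cv2.imread("pics/w2.png")[0:200,50:290]
cv2.imwrite("pics/w2z.png",cv2.resize(a,None,fx=3,fy=3,interpolation=cv2.INTER_CUBIC))
E
```

```text
(no output)
```

View pics/w2z.png

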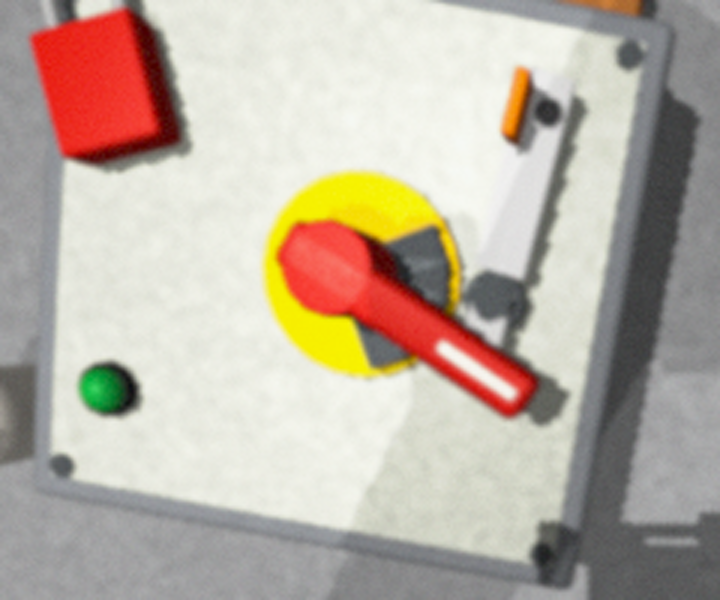

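```bash
cat >> h.py <<'E'
def W(p,xy,z):
    a=p[2];R=np.array([[np.cos(a),-np.sin(a)],[np.sin(a),np.cos(a)]]);xy=np.atleast_2d(xy)
    return np.c_[xy@R.T+p[:2],np.full(len(xy),z)]
E
python3 - <<'E'
from cell import env
from h import *
cs=[env.read_camera(n) for n in ("top","scene","wrist")]
C=[[.11,.13],[.11,-.10],[-.11,-.10],[-.11,.13]]
z=lambda a,k,o:np.array(a)/k+o
obs=[(z([[80,160],[465,70],[550,435],[165,522],[335,289]],5,[180,135]),C+[[0,0]]),
 (z([[360,525],[65,285],[322,42],[612,265],[320,252]],4.8,[180,150]),C+[[0,0]]),
 (z([[672,22],[570,587],[38,488],[363,274]],3,[50,0]),C[1:]+[[0,0]])]
zz=lambda xy:np.array([.086 if x==[0,0] else .08 for x in xy])
def f(p,ks):
    out=[]
    for k in ks:
        X=W(p,obs[k][1],0); X[:,2]=zz(obs[k][1]); out.append((proj(cs[k],X)-obs[k][0]).ravel())
    return np.concatenate(out)
for ks in [(0,),(1,),(2,),(0,2),(0,1,2)]:
    r=least_squares(f,[.59,.04,.25],args=(ks,)); print(ks,r.x.round(4),np.degrees(r.x[2]).round(2),r.fun.round(1))
    p=r.x
    if ks==(0,2): np.save("box.npy",p)
p=np.load("box.npy")
def bx(q):
    a=p[2];d=q[:2]-p[:2]; return np.array([d@[np.cos(a),np.sin(a)],d@[-np.sin(a),np.cos(a)]])*1000
for n,px,h in [("tipend",[525,393],.126),("hub",[325,268],.126),("lugtop",[517,104],.115),("pivot",[503,293],.1),("hole",[547,112],.098),("lamp",[105,388],.095)]:
    print(n,bx(ray(cs[2],z(px,3,[50,0]),h)).round(1))
E
```

```text
(0,) [0.589  0.0393 0.2548] 14.6 [-0.8 -1.   0.1 -1.1  1.2  0.6 -1.3  1.6  0.8 -0.2]
(1,) [0.5916 0.0436 0.264 ] 15.13 [ 0.6  2.8 -1.8 -1.5 -0.7 -1.2  1.9 -0.5 -0.1 -0.5]
(2,) [0.5902 0.0345 0.2581] 14.79 [ 2.2 -1.8  1.   1.5 -2.9  1.7 -0.8 -0.3]
(0, 2) [0.59   0.0353 0.2582] 14.79 [ 0.5 -1.1  1.3 -1.5  2.7  0.1  0.3  1.5  2.2 -0.5  1.4 -1.9  0.3  1.4
 -3.5  1.6 -1.5 -0.4]
(0, 1, 2) [0.59   0.0365 0.2594] 14.86 [ 0.1 -1.1  0.9 -1.6  2.3  0.  -0.1  1.5  1.8 -0.5 -0.7  0.3 -2.6 -4.
 -1.4 -3.1  0.8 -2.4 -1.1 -2.7  0.4 -2.6 -0.4  0.9 -4.3  1.3 -2.4 -0.9]
tipend [-29.5 -72.6]
hub [-0.9 -0.6]
lugtop [ 62.4 -53.7]
pivot [  2.  -56.7]
hole [ 65.4 -61.8]
lamp [-58.6  89.7]
```

```bash
python3 -m creep '[{"tx":0.028,"ty":-0.008,"tz":0,"rx":0,"ry":0,"rz":0},{"tx":0.028,"ty":-0.008,"tz":0,"rx":0,"ry":0,"rz":0},{"tx":0.028,"ty":-0.008,"tz":0,"rx":0,"ry":0,"rz":0},{"tx":0,"ty":0,"tz":0,"rx":0,"ry":0,"rz":-10.5},{"tx":0,"ty":0,"tz":0,"rx":0,"ry":0,"rz":-10.5},{"tx":0,"ty":0,"tz":0,"rx":0,"ry":0,"rz":-10.5},{"tx":0,"ty":0,"tz":0,"rx":0,"ry":0,"rz":-10.5},{"tx":0,"ty":0,"tz":0,"rx":0,"ry":0,"rz":-10.5},{"tx":0,"ty":0,"tz":0,"rx":0,"ry":0,"rz":-10.5},{"tx":0,"ty":0,"tz":0,"rx":0,"ry":0,"rz":-10.5},{"tx":0,"ty":0,"tz":0,"rx":0,"ry":0,"rz":-10.5},{"tx":0,"ty":0,"tz":0,"rx":0,"ry":0,"rz":-10.5},{"tx":0,"ty":0,"tz":0,"rx":0,"ry":0,"rz":-10.5},{"tx":0,"ty":0,"tz":0,"rx":0,"ry":0,"rz":-10.5},{"tx":0,"ty":0,"tz":0,"rx":0,"ry":0,"rz":-10.5},{"tx":0,"ty":0,"tz":0,"rx":0,"ry":0,"rz":-10.5},{"tx":0,"ty":0,"tz":0,"rx":0,"ry":0,"rz":-10.5},{"tx":0,"ty":0,"tz":0,"rx":0,"ry":0,"rz":0},{"tx":0,"ty":0,"tz":0,"rx":0,"ry":0,"rz":0}]' 0 20; python3 - <<'E'
from cell import env
import cv2
c=env.read_camera("wrist")
cv2.imwrite("pics/w3.png",cv2.cvtColor(c["pixels"],cv2.COLOR_RGB2BGR))
print(env.get_obs()["qpos"],env.get_obs()["tool_pos"])
E
```

```text
time_s: 4.38
tool_pos: [0.6138, -0.0336, 0.2874]
tool_rot: [-180.0, -0.0, 172.3]
force: [0.2, -0.4, -0.3]
grip_width: 0.0004
[ 40.80030072  19.98036813 -51.39831024  83.62163975  15.60702685
  83.84282242  71.76022158] [ 0.61386621 -0.03328509  0.28748714]
```

View pics/w3.png

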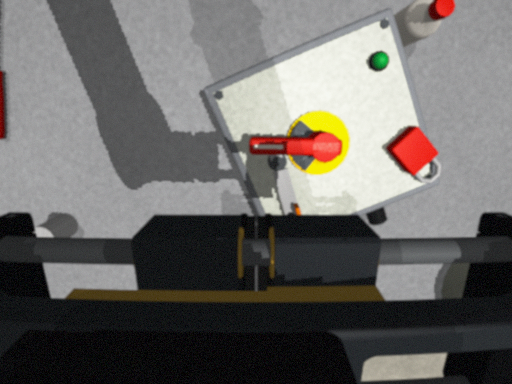

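From this second wrist pose the dial is at about (318,142), the handle end at (250,146), and the lug shows at (297,210). I'll cross-check the axis position.

```bash
python3 - <<'E'
from cell import env
from h import *
c=env.read_camera("wrist")
h=cv2.cvtColor(c["pixels"],cv2.COLOR_RGB2HSV)
m=((h[...,0]>22)&(h[...,0]<34)&(h[...,1]>180)&(h[...,2]>150)).astype(np.uint8)
n,l,st,_=cv2.connectedComponentsWithStats(m); print(st[1:][st[1:,4]>30])
for nme,px,z in [("dial",[318,142.5],.086),("tipend",[250.5,145.5],.126),("hub",[324,146],.126),("lug",[297,210],.115),("lamp",[379,60],.095),("pivot",[276,162],.1),("c(-110,-100)",[205,90],.08),("c(-,+)",[391,9],.08)]:
    print(nme,ray(c,px,z).round(4))
p=[.59,.037,.2585]
for xy,z in [([-.11,-.1],.08),([-.11,.13],.08),([0,-.052],.1),([-.06,.095],.095)]: print(W(p,xy,z).round(4))
E
```

```text
[[ 288  112   60   62 1298]]
dial [0.5894 0.0428 0.086 ]
tipend [ 0.578  -0.0346  0.126 ]
hub [0.5885 0.0407 0.126 ]
lug [0.6584 0.0072 0.115 ]
lamp [0.5077 0.115  0.095 ]
pivot [ 0.6033 -0.0093  0.1   ]
c(-110,-100) [ 0.5131 -0.0789  0.08  ]
c(-,+) [0.4537 0.138  0.08  ]
[[ 0.5092 -0.0878  0.08  ]]
[[0.4504 0.1346 0.08  ]]
[[ 0.6033 -0.0133  0.1   ]]
[[0.5077 0.1135 0.095 ]]
```

```bash
python3 -m creep '[{"tx":0,"ty":0.006,"tz":0.03,"rx":0,"ry":0,"rz":0},{"tx":0,"ty":0,"tz":0.04,"rx":0,"ry":0,"rz":0},{"tx":0,"ty":0,"tz":0.04,"rx":0,"ry":0,"rz":0},{"tx":0,"ty":0,"tz":0.03,"rx":0,"ry":0,"rz":0},{"tx":0,"ty":0,"tz":0.0125,"rx":0,"ry":0,"rz":0},{"tx":0,"ty":0,"tz":0,"rx":0,"ry":0,"rz":0},{"tx":0,"ty":0,"tz":0,"rx":0,"ry":0,"rz":0}]'; python3 - <<'E'
from cell import env
import cv2
for n in ("wrist","top"):
    c=env.read_camera(n)
    a=cv2.cvtColor(c["pixels"],cv2.COLOR_RGB2BGR)
    if n=="top": a=cv2.resize(a[135:255,180:310],None,fx=5,fy=5,interpolation=cv2.INTER_CUBIC)
    cv2.imwrite(f"pics/{n}4.png",a)
E
```

```text
time_s: 5.35
tool_pos: [0.6157, -0.0264, 0.1366]
tool_rot: [180.0, 0.1, 172.5]
force: [-0.3, -0.4, 0.4]
grip_width: 0.0004
```

View pics/wrist4.png

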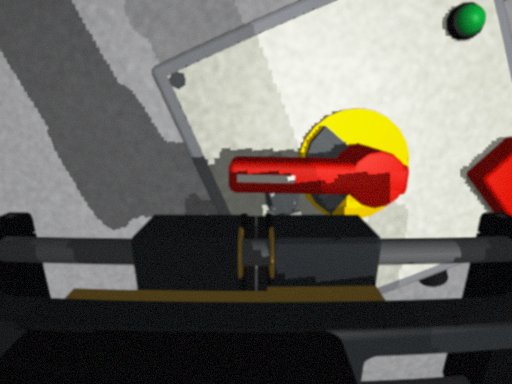

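View pics/top4.png

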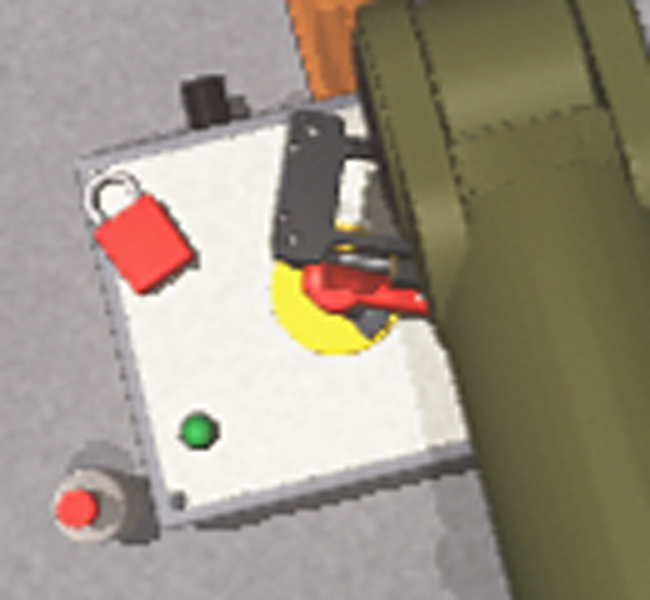

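The fingers are down beside the arm, just on its counter-clockwise side. The wrist picture shows the bar at (230–330,175) and the fingers at (258,240). I'll move gently to contact.

```bash
python3 -m creep '[{"tx":0.004,"ty":0,"tz":0,"rx":0,"ry":0,"rz":0},{"tx":0.004,"ty":0,"tz":0,"rx":0,"ry":0,"rz":0},{"tx":0.003,"ty":0,"tz":0,"rx":0,"ry":0,"rz":0},{"tx":0.002,"ty":0,"tz":0,"rx":0,"ry":0,"rz":0},{"tx":0.0015,"ty":0,"tz":0,"rx":0,"ry":0,"rz":0},{"tx":0.001,"ty":0,"tz":0,"rx":0,"ry":0,"rz":0},{"tx":0,"ty":0,"tz":0,"rx":0,"ry":0,"rz":0}]'; python3 -m creep '[{"tx":0.001,"ty":0,"tz":0,"rx":0,"ry":0,"rz":0},{"tx":0.001,"ty":0,"tz":0,"rx":0,"ry":0,"rz":0},{"tx":0.001,"ty":0,"tz":0,"rx":0,"ry":0,"rz":0}]'
```

```text
time_s: 6.32
tool_pos: [0.6002, -0.0246, 0.1353]
tool_rot: [180.0, 0.1, 172.5]
force: [3.9, 0.2, -1.6]
grip_width: 0.0002
time_s: 6.7
tool_pos: [0.5967, -0.0245, 0.1352]
tool_rot: [-180.0, 0.0, 172.5]
force: [4.6, -1.0, -0.6]
grip_width: 0.0003
```

```bash
python3 -m creep '[{"tx":0.0033,"ty":-0.0009,"tz":0,"rx":0,"ry":0,"rz":3},{"tx":0.0033,"ty":-0.0009,"tz":0,"rx":0,"ry":0,"rz":3},{"tx":0.0033,"ty":-0.0009,"tz":0,"rx":0,"ry":0,"rz":3},{"tx":0.0033,"ty":-0.0009,"tz":0,"rx":0,"ry":0,"rz":3},{"tx":0.0033,"ty":-0.0009,"tz":0,"rx":0,"ry":0,"rz":3},{"tx":0.0033,"ty":-0.0009,"tz":0,"rx":0,"ry":0,"rz":3},{"tx":0.0033,"ty":-0.0009,"tz":0,"rx":0,"ry":0,"rz":3},{"tx":0.0033,"ty":-0.0009,"tz":0,"rx":0,"ry":0,"rz":3}]'; python3 -m creep '[{"tx":0.0033,"ty":-0.0009,"tz":0,"rx":0,"ry":0,"rz":3},{"tx":0.0033,"ty":-0.0009,"tz":0,"rx":0,"ry":0,"rz":3},{"tx":0.0033,"ty":-0.0009,"tz":0,"rx":0,"ry":0,"rz":3},{"tx":0.0033,"ty":-0.0009,"tz":0,"rx":0,"ry":0,"rz":3},{"tx":0.0033,"ty":-0.0009,"tz":0,"rx":0,"ry":0,"rz":3},{"tx":0.0033,"ty":-0.0009,"tz":0,"rx":0,"ry":0,"rz":3}]';  python3 - <<'E'
from cell import env
import cv2
c=env.read_camera("wrist")
cv2.imwrite("pics/w5.png",cv2.cvtColor(c["pixels"],cv2.COLOR_RGB2BGR))
E
```

```text
time_s: 7.7
tool_pos: [0.5696, -0.0224, 0.1353]
tool_rot: [179.9, 0.0, 148.5]
force: [5.5, -0.6, -1.3]
grip_width: 0.0004
time_s: 8.45
tool_pos: [0.551, -0.0148, 0.1354]
tool_rot: [180.0, 0.1, 130.4]
force: [4.9, -1.7, -0.1]
grip_width: 0.0002
```

View pics/w5.png

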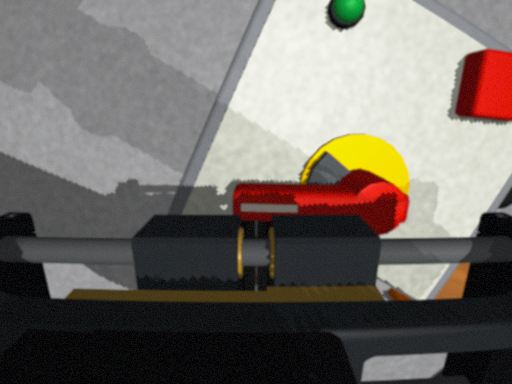

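The bar lies flat against the fingers (230–400,200), and the dial and hub are tracking as planned. About 25–43° is left. I'll continue, slowing as I near the stop.

```bash
python3 -m creep '[{"tx":0.0033,"ty":-0.0009,"tz":0,"rx":0,"ry":0,"rz":3},{"tx":0.0033,"ty":-0.0009,"tz":0,"rx":0,"ry":0,"rz":3},{"tx":0.0033,"ty":-0.0009,"tz":0,"rx":0,"ry":0,"rz":3},{"tx":0.0033,"ty":-0.0009,"tz":0,"rx":0,"ry":0,"rz":3},{"tx":0.0033,"ty":-0.0009,"tz":0,"rx":0,"ry":0,"rz":3},{"tx":0.0033,"ty":-0.0009,"tz":0,"rx":0,"ry":0,"rz":3},{"tx":0,"ty":0,"tz":0,"rx":0,"ry":0,"rz":0}]'; python3 -m creep '[{"tx":0.0011,"ty":-0.0003,"tz":0,"rx":0,"ry":0,"rz":1},{"tx":0.0011,"ty":-0.0003,"tz":0,"rx":0,"ry":0,"rz":1},{"tx":0.0011,"ty":-0.0003,"tz":0,"rx":0,"ry":0,"rz":1}]'
```

```text
time_s: 9.38
tool_pos: [0.535, -0.0013, 0.1352]
tool_rot: [-179.9, 0.0, 112.6]
force: [2.8, -1.9, 1.6]
grip_width: 0.0007
time_s: 9.75
tool_pos: [0.5329, 0.0013, 0.135]
tool_rot: [-179.9, 0.0, 109.5]
force: [1.1, -3.3, 1.4]
grip_width: 0.0004
```

```bash
python3 -m creep '[{"tx":0.0011,"ty":-0.0003,"tz":0,"rx":0,"ry":0,"rz":1},{"tx":0.0011,"ty":-0.0003,"tz":0,"rx":0,"ry":0,"rz":1},{"tx":0.0011,"ty":-0.0003,"tz":0,"rx":0,"ry":0,"rz":1}]'
```

```text
time_s: 10.12
tool_pos: [0.5309, 0.0044, 0.1348]
tool_rot: [-179.9, 0.0, 106.5]
force: [0.4, -5.1, 3.2]
grip_width: 0.0004
```

```bash
python3 -m creep '[{"tx":0.0011,"ty":-0.0003,"tz":0,"rx":0,"ry":0,"rz":1},{"tx":0.0011,"ty":-0.0003,"tz":0,"rx":0,"ry":0,"rz":1}]'
```

```text
time_s: 10.38
tool_pos: [0.5297, 0.0065, 0.1348]
tool_rot: [-179.9, 0.0, 104.5]
force: [0.0, -4.2, 2.9]
grip_width: 0.0006
```

```bash
python3 -m creep '[{"tx":0.0011,"ty":-0.0003,"tz":0,"rx":0,"ry":0,"rz":1},{"tx":0.0011,"ty":-0.0003,"tz":0,"rx":0,"ry":0,"rz":1}]'
```

```text
time_s: 10.62
tool_pos: [0.5286, 0.0085, 0.1348]
tool_rot: [-179.9, -0.0, 102.5]
force: [-1.2, -4.6, 1.9]
grip_width: 0.0005
```

```bash
python3 -m creep '[{"tx":0.0011,"ty":-0.0003,"tz":0,"rx":0,"ry":0,"rz":1},{"tx":0.0011,"ty":-0.0003,"tz":0,"rx":0,"ry":0,"rz":1}]'
```

```text
time_s: 10.88
tool_pos: [0.5276, 0.0106, 0.1349]
tool_rot: [-180.0, -0.0, 100.5]
force: [-1.3, -4.0, 1.6]
grip_width: 0.0002
```

```bash
python3 -m creep '[{"tx":0.0011,"ty":-0.0003,"tz":0,"rx":0,"ry":0,"rz":1},{"tx":0.0011,"ty":-0.0003,"tz":0,"rx":0,"ry":0,"rz":1}]'
```

```text
time_s: 11.12
tool_pos: [0.527, 0.0113, 0.1349]
tool_rot: [-180.0, 0.1, 98.5]
force: [-0.7, -7.3, 1.5]
grip_width: 0.0007
```

```bash
python3 -m creep '[{"tx":0.0011,"ty":-0.0003,"tz":0,"rx":0,"ry":0,"rz":1}]'
```

```text
time_s: 11.25
tool_pos: [0.5268, 0.0113, 0.135]
tool_rot: [180.0, 0.2, 97.4]
force: [0.2, -9.6, 1.0]
grip_width: 0.0007
```

```bash
python3 -m creep '[{"tx":0.001,"ty":0,"tz":0,"rx":0,"ry":0,"rz":0},{"tx":0,"ty":0,"tz":0,"rx":0,"ry":0,"rz":0}]'
```

```text
time_s: 11.5
tool_pos: [0.5268, 0.0113, 0.135]
tool_rot: [180.0, 0.3, 97.4]
force: [0.7, -9.5, 0.6]
grip_width: 0.0008
```

```bash
python3 - <<'E'
from cell import env
import cv2
for n in ("wrist","top"):
    c=env.read_camera(n)
    a=cv2.cvtColor(c["pixels"],cv2.COLOR_RGB2BGR)
    if n=="top": a=cv2.resize(a[135:255,180:310],None,fx=5,fy=5,interpolation=cv2.INTER_CUBIC)
    cv2.imwrite(f"pics/{n}6.png",a)
E
```

```text
(no output)
```

View pics/wrist6.png

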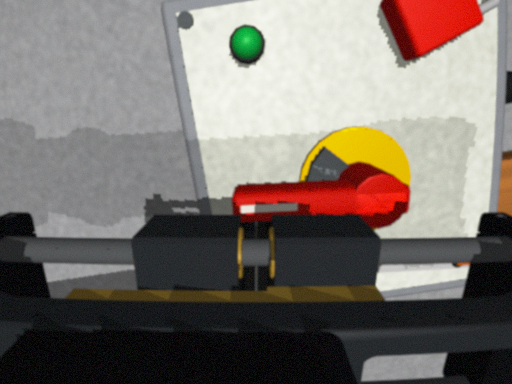

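View pics/top6.png

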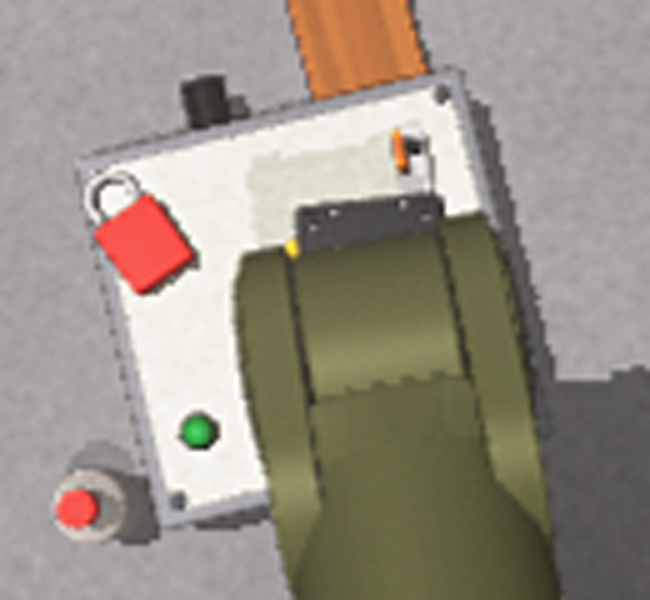

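```bash
python3 -m creep '[{"tx":0.0015,"ty":0,"tz":0,"rx":0,"ry":0,"rz":0},{"tx":0,"ty":0,"tz":0,"rx":0,"ry":0,"rz":0}]'
```

```text
time_s: 11.85
tool_pos: [0.5268, 0.0115, 0.135]
tool_rot: [180.0, 0.3, 97.4]
force: [-0.8, -12.8, 0.6]
grip_width: 0.0004
```

The handle is at its off stop: force rose to 13 N with no motion, at about box 175°. Now I'll back off, lift, and move over to the handle side of the lug.

```bash
python3 -m creep '[{"tx":-0.006,"ty":0,"tz":0,"rx":0,"ry":0,"rz":0},{"tx":-0.014,"ty":0,"tz":0,"rx":0,"ry":0,"rz":0},{"tx":0,"ty":0,"tz":-0.04,"rx":0,"ry":0,"rz":0},{"tx":0,"ty":0,"tz":-0.05,"rx":0,"ry":0,"rz":0},{"tx":0,"ty":0,"tz":-0.05,"rx":0,"ry":0,"rz":0},{"tx":0.006,"ty":0.034,"tz":0,"rx":0,"ry":0,"rz":0},{"tx":0.006,"ty":0.034,"tz":0,"rx":0,"ry":0,"rz":0},{"tx":0.006,"ty":0.034,"tz":0,"rx":0,"ry":0,"rz":0},{"tx":0.006,"ty":0.034,"tz":0,"rx":0,"ry":0,"rz":0},{"tx":0,"ty":0,"tz":0,"rx":0,"ry":0,"rz":0},{"tx":0,"ty":0,"tz":0,"rx":0,"ry":0,"rz":0}]'; python3 - <<'E'
from cell import env
import cv2
for n in ("wrist","top","scene"):
    c=env.read_camera(n)
    a=cv2.cvtColor(c["pixels"],cv2.COLOR_RGB2BGR)
    if n=="top": a=cv2.resize(a[135:255,180:310],None,fx=5,fy=5,interpolation=cv2.INTER_CUBIC)
    if n=="scene": a=cv2.resize(a[150:275,180:330],None,fx=4.8,fy=4.8,interpolation=cv2.INTER_CUBIC)
    cv2.imwrite(f"pics/{n}7.png",a)
E
```

```text
time_s: 13.22
tool_pos: [0.6601, 0.0385, 0.2746]
tool_rot: [-179.9, -0.1, 97.6]
force: [-0.2, -0.4, 0.1]
grip_width: 0.0008
```

View pics/top7.png

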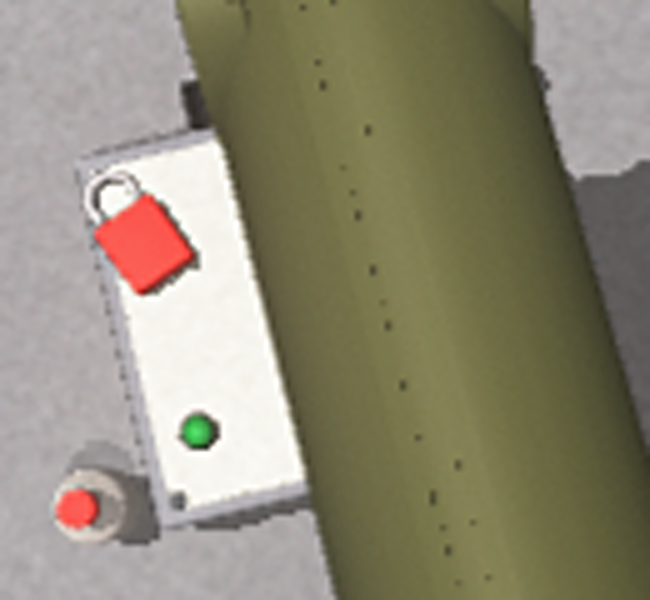

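View pics/scene7.png

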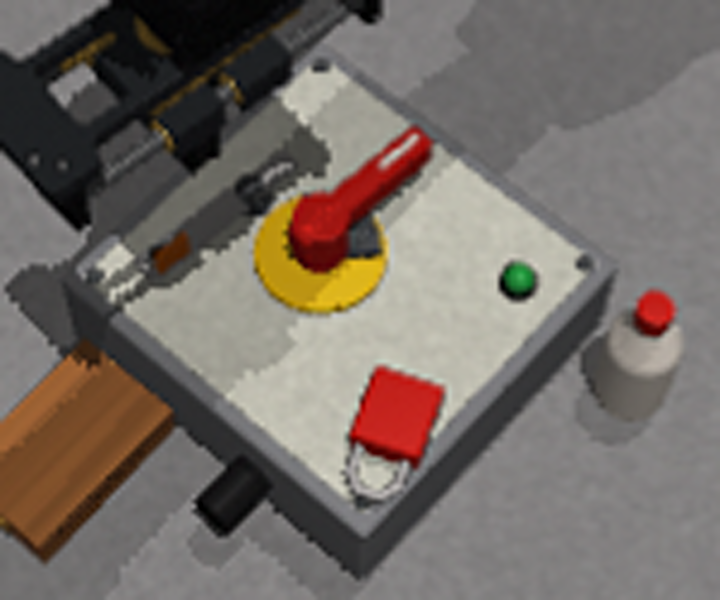

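View pics/wrist7.png

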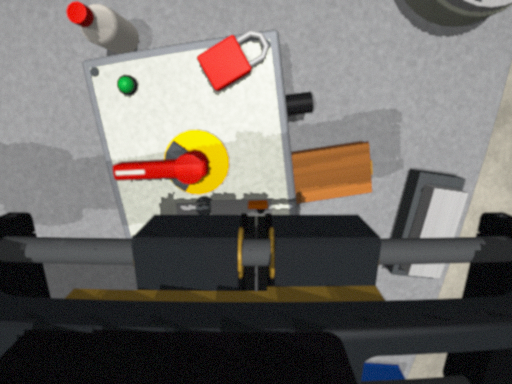

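The scene picture shows the handle pointing to −x, with its tip at (420,140) zoomed. In the wrist picture the lug is at (259,205) and the hinge at (204,202). I'll locate the lug now.

```bash
python3 - <<'E'
from cell import env
from h import *
c=env.read_camera("wrist")
a=cv2.cvtColor(c["pixels"],cv2.COLOR_RGB2BGR)[150:220,100:340]
cv2.imwrite("pics/w8z.png",cv2.resize(a,None,fx=3.3,fy=3.3,interpolation=cv2.INTER_CUBIC))
for n,px,z in [("lug",[259,205],.107),("pivot",[204,201],.1),("dial",[197.5,162],.086),("tipend",[114,172],.126),("hubtop",[191,167],.126)]: print(n,ray(c,px,z).round(4))
E
```

```text
lug [0.6676 0.0064 0.107 ]
pivot [0.6054 0.0007 0.1   ]
dial [0.592  0.0417 0.086 ]
tipend [0.5141 0.0283 0.126 ]
hubtop [0.593  0.0436 0.126 ]
```

View pics/w8z.png

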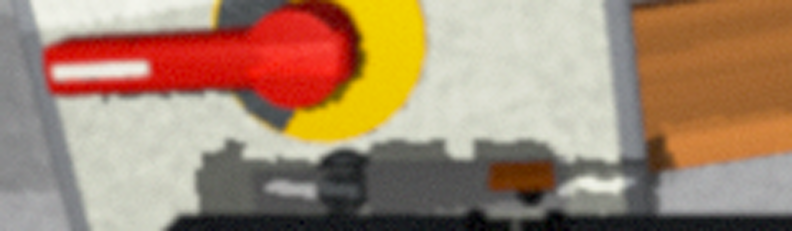

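```bash
python3 -m creep '[{"tx":0,"ty":0,"tz":0.04,"rx":0,"ry":0,"rz":0},{"tx":0,"ty":0,"tz":0.04,"rx":0,"ry":0,"rz":0},{"tx":0,"ty":0,"tz":0.04,"rx":0,"ry":0,"rz":0},{"tx":0,"ty":0,"tz":0.02,"rx":0,"ry":0,"rz":0},{"tx":0,"ty":0,"tz":0.0055,"rx":0,"ry":0,"rz":0},{"tx":0,"ty":0,"tz":0,"rx":0,"ry":0,"rz":0},{"tx":0,"ty":0,"tz":0,"rx":0,"ry":0,"rz":0}]'; python3 -m creep '[{"tx":-0.005,"ty":0,"tz":0,"rx":0,"ry":0,"rz":0},{"tx":-0.005,"ty":0,"tz":0,"rx":0,"ry":0,"rz":0},{"tx":-0.004,"ty":0,"tz":0,"rx":0,"ry":0,"rz":0},{"tx":-0.003,"ty":0,"tz":0,"rx":0,"ry":0,"rz":0},{"tx":-0.001,"ty":0,"tz":0,"rx":0,"ry":0,"rz":0},{"tx":-0.001,"ty":0,"tz":0,"rx":0,"ry":0,"rz":0}]'
```

```text
time_s: 14.3
tool_pos: [0.6616, 0.0382, 0.1314]
tool_rot: [179.8, 0.0, 97.5]
force: [-0.1, 0.7, -0.0]
grip_width: 0.0005
time_s: 15.05
tool_pos: [0.6633, 0.0201, 0.1297]
tool_rot: [179.9, -0.1, 97.6]
force: [2.2, 3.2, -0.2]
grip_width: 0.0005
```

```bash
python3 -m creep '[{"tx":-0.001,"ty":0,"tz":0,"rx":0,"ry":0,"rz":0},{"tx":-0.001,"ty":0,"tz":0,"rx":0,"ry":0,"rz":0}]'; python3 - <<'E'
from cell import env
import cv2
for n in ("scene",):
    c=env.read_camera(n)
    a=cv2.cvtColor(c["pixels"],cv2.COLOR_RGB2BGR)
    if n=="scene": a=cv2.resize(a[150:275,180:330],None,fx=4.8,fy=4.8,interpolation=cv2.INTER_CUBIC)
    cv2.imwrite(f"pics/{n}9.png",a)
E
```

```text
time_s: 15.3
tool_pos: [0.6635, 0.0176, 0.1297]
tool_rot: [180.0, -0.0, 97.6]
force: [2.5, 3.5, 0.7]
grip_width: 0.0002
```

View pics/scene9.png

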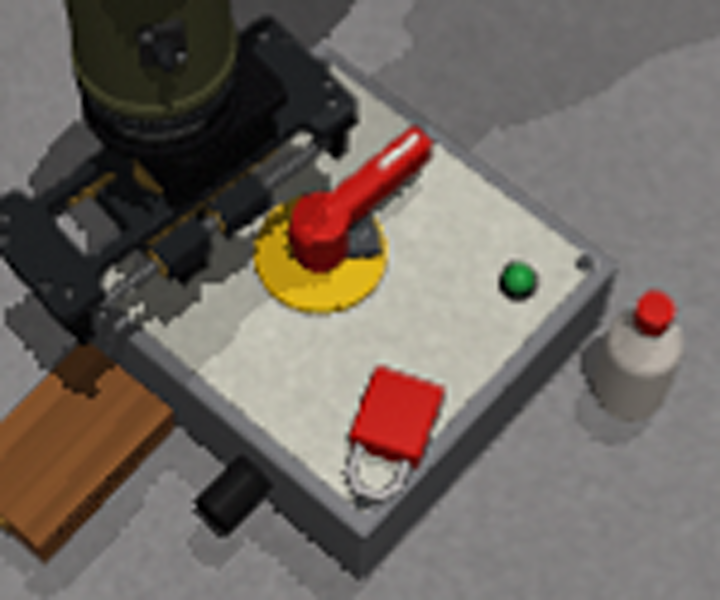

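The fingers are on the lug at about 4 N and the handle hasn't moved (tip at (420,140)). Swinging the hasp now.

```bash
python3 -m creep '[{"tx":-0.0032,"ty":0.0009,"tz":0,"rx":0,"ry":0,"rz":3},{"tx":-0.0032,"ty":0.0009,"tz":0,"rx":0,"ry":0,"rz":3},{"tx":-0.0032,"ty":0.0009,"tz":0,"rx":0,"ry":0,"rz":3},{"tx":-0.0032,"ty":0.0009,"tz":0,"rx":0,"ry":0,"rz":3},{"tx":-0.0032,"ty":0.0009,"tz":0,"rx":0,"ry":0,"rz":3},{"tx":-0.0032,"ty":0.0009,"tz":0,"rx":0,"ry":0,"rz":3},{"tx":-0.0032,"ty":0.0009,"tz":0,"rx":0,"ry":0,"rz":3},{"tx":-0.0032,"ty":0.0009,"tz":0,"rx":0,"ry":0,"rz":3}]'
```

```text
time_s: 16.35
tool_pos: [0.6686, -0.0088, 0.1295]
tool_rot: [-179.9, 0.0, 73.4]
force: [-1.1, 2.9, 0.6]
grip_width: 0.0003
```

```bash
python3 -m creep '[{"tx":-0.0032,"ty":0.0009,"tz":0,"rx":0,"ry":0,"rz":3},{"tx":-0.0032,"ty":0.0009,"tz":0,"rx":0,"ry":0,"rz":3}]'
```

```text
time_s: 16.6
tool_pos: [0.6683, -0.0153, 0.1295]
tool_rot: [-179.9, 0.0, 67.4]
force: [-0.3, 2.3, 1.0]
grip_width: 0.0004
```

```bash
python3 -m creep '[{"tx":-0.0032,"ty":0.0009,"tz":0,"rx":0,"ry":0,"rz":3},{"tx":-0.0032,"ty":0.0009,"tz":0,"rx":0,"ry":0,"rz":3}]'
```

```text
time_s: 16.85
tool_pos: [0.6673, -0.0218, 0.1295]
tool_rot: [-179.9, 0.0, 61.4]
force: [0.1, 2.6, 1.0]
grip_width: 0.0004
```

```bash
python3 -m creep '[{"tx":-0.0032,"ty":0.0009,"tz":0,"rx":0,"ry":0,"rz":3},{"tx":-0.0032,"ty":0.0009,"tz":0,"rx":0,"ry":0,"rz":3}]'; python3 - <<'E'
from cell import env
import cv2
for n in ("scene","wrist"):
    c=env.read_camera(n)
    a=cv2.cvtColor(c["pixels"],cv2.COLOR_RGB2BGR)
    if n=="scene": a=cv2.resize(a[150:275,180:330],None,fx=4.8,fy=4.8,interpolation=cv2.INTER_CUBIC)
    cv2.imwrite(f"pics/{n}10.png",a)
E
```

```text
time_s: 17.1
tool_pos: [0.6656, -0.0282, 0.1294]
tool_rot: [-179.9, 0.0, 55.4]
force: [0.2, 2.0, 0.8]
grip_width: 0.0004
```

View pics/scene10.png

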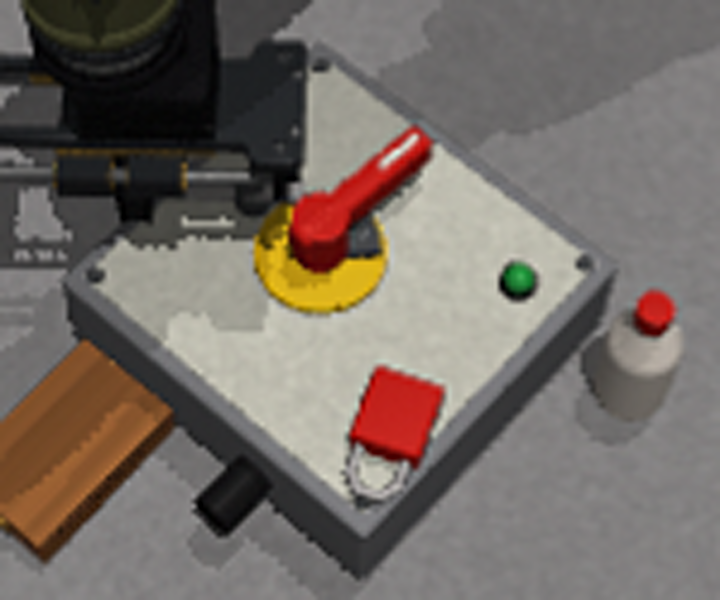

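View pics/wrist10.png

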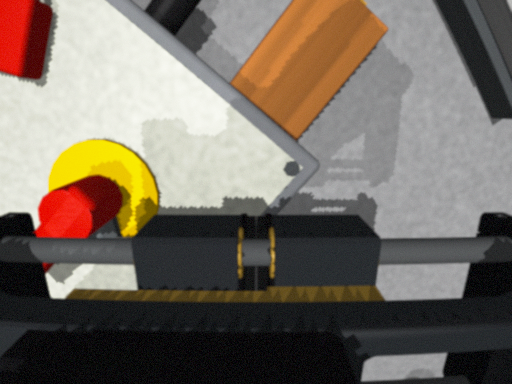

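The handle is untouched in both pictures, and the hasp is at about 49°, past the interlock angle, with only about 2 N of push. Continuing.

```bash
python3 -m creep '[{"tx":-0.0032,"ty":0.0009,"tz":0,"rx":0,"ry":0,"rz":3},{"tx":-0.0032,"ty":0.0009,"tz":0,"rx":0,"ry":0,"rz":3},{"tx":-0.0032,"ty":0.0009,"tz":0,"rx":0,"ry":0,"rz":3}]'
```

```text
time_s: 17.58
tool_pos: [0.6623, -0.0374, 0.1294]
tool_rot: [-180.0, 0.0, 46.5]
force: [0.4, 1.6, 0.1]
grip_width: 0.0007
```

```bash
python3 -m creep '[{"tx":-0.0032,"ty":0.0009,"tz":0,"rx":0,"ry":0,"rz":3},{"tx":-0.0032,"ty":0.0009,"tz":0,"rx":0,"ry":0,"rz":3},{"tx":-0.0032,"ty":0.0009,"tz":0,"rx":0,"ry":0,"rz":3}]'
```

```text
time_s: 17.95
tool_pos: [0.6573, -0.0459, 0.1294]
tool_rot: [-180.0, 0.0, 37.5]
force: [0.9, 3.5, 0.3]
grip_width: 0.0004
```

```bash
python3 -m creep '[{"tx":-0.0032,"ty":0.0009,"tz":0,"rx":0,"ry":0,"rz":3},{"tx":-0.0032,"ty":0.0009,"tz":0,"rx":0,"ry":0,"rz":3},{"tx":-0.0032,"ty":0.0009,"tz":0,"rx":0,"ry":0,"rz":3}]'
```

```text
time_s: 18.32
tool_pos: [0.651, -0.0536, 0.1294]
tool_rot: [-180.0, 0.0, 28.5]
force: [1.5, 3.1, -0.7]
grip_width: 0.0007
```

```bash
python3 -m creep '[{"tx":-0.0021,"ty":0.0006,"tz":0,"rx":0,"ry":0,"rz":2},{"tx":-0.0021,"ty":0.0006,"tz":0,"rx":0,"ry":0,"rz":2},{"tx":-0.0021,"ty":0.0006,"tz":0,"rx":0,"ry":0,"rz":2}]'
```

```text
time_s: 18.7
tool_pos: [0.6462, -0.0584, 0.1295]
tool_rot: [180.0, 0.0, 22.4]
force: [1.2, 1.9, -0.3]
grip_width: 0.0003
```

```bash
python3 -m creep '[{"tx":-0.0011,"ty":0.0003,"tz":0,"rx":0,"ry":0,"rz":1},{"tx":-0.0011,"ty":0.0003,"tz":0,"rx":0,"ry":0,"rz":1},{"tx":-0.0011,"ty":0.0003,"tz":0,"rx":0,"ry":0,"rz":1}]'
```

```text
time_s: 19.08
tool_pos: [0.6435, -0.0605, 0.1295]
tool_rot: [180.0, -0.0, 19.5]
force: [1.8, 0.9, -0.9]
grip_width: 0.0005
```

```bash
python3 -m creep '[{"tx":-0.0011,"ty":0.0003,"tz":0,"rx":0,"ry":0,"rz":1},{"tx":-0.0011,"ty":0.0003,"tz":0,"rx":0,"ry":0,"rz":1}]'
```

```text
time_s: 19.32
tool_pos: [0.6416, -0.0619, 0.1295]
tool_rot: [180.0, 0.0, 17.5]
force: [1.9, 0.1, -2.2]
grip_width: 0.0003
```

```bash
python3 -m creep '[{"tx":-0.0011,"ty":0.0003,"tz":0,"rx":0,"ry":0,"rz":1},{"tx":-0.0011,"ty":0.0003,"tz":0,"rx":0,"ry":0,"rz":1}]'
```

```text
time_s: 19.58
tool_pos: [0.6397, -0.0632, 0.1295]
tool_rot: [180.0, -0.0, 15.5]
force: [2.5, -0.5, -1.6]
grip_width: 0.0006
```

```bash
python3 -m creep '[{"tx":-0.0011,"ty":0.0003,"tz":0,"rx":0,"ry":0,"rz":1},{"tx":-0.0005,"ty":0,"tz":0,"rx":0,"ry":0,"rz":0}]'
```

```text
time_s: 19.82
tool_pos: [0.6394, -0.0634, 0.1297]
tool_rot: [180.0, -0.2, 14.5]
force: [5.9, -0.2, -4.4]
grip_width: 0.0003
```

```bash
python3 -m creep '[{"tx":-0.001,"ty":0,"tz":0,"rx":0,"ry":0,"rz":0},{"tx":0,"ty":0,"tz":0,"rx":0,"ry":0,"rz":0}]'
```

```text
time_s: 20.08
tool_pos: [0.6393, -0.0634, 0.1299]
tool_rot: [180.0, -0.3, 14.5]
force: [8.5, 0.5, -4.7]
grip_width: 0.0004
```

The hasp reached its stop: force rose to about 9 N with no further motion, at the predicted 90°. Retreating.

```bash
python3 -m creep '[{"tx":0.004,"ty":0,"tz":0,"rx":0,"ry":0,"rz":0},{"tx":0.016,"ty":0,"tz":0,"rx":0,"ry":0,"rz":0},{"tx":0,"ty":0,"tz":-0.03,"rx":0,"ry":0,"rz":0},{"tx":0,"ty":0,"tz":-0.05,"rx":0,"ry":0,"rz":0},{"tx":0,"ty":0,"tz":-0.05,"rx":0,"ry":0,"rz":0},{"tx":0,"ty":0.04,"tz":0,"rx":0,"ry":0,"rz":0},{"tx":-0.02,"ty":0.05,"tz":0,"rx":0,"ry":0,"rz":0},{"tx":-0.02,"ty":0.05,"tz":0,"rx":0,"ry":0,"rz":0},{"tx":-0.02,"ty":0.05,"tz":0,"rx":0,"ry":0,"rz":0},{"tx":-0.02,"ty":0.05,"tz":0,"rx":0,"ry":0,"rz":0},{"tx":0,"ty":0.03,"tz":0,"rx":0,"ry":0,"rz":0},{"tx":0,"ty":0,"tz":0,"rx":0,"ry":0,"rz":0},{"tx":0,"ty":0,"tz":0,"rx":0,"ry":0,"rz":0},{"tx":0,"ty":0,"tz":0,"rx":0,"ry":0,"rz":0}]'; python3 - <<'E'
from cell import env
import cv2
for n in ("top","scene"):
    c=env.read_camera(n)
    a=cv2.cvtColor(c["pixels"],cv2.COLOR_RGB2BGR)
    if n=="top": a=cv2.resize(a[135:255,180:310],None,fx=5,fy=5,interpolation=cv2.INTER_CUBIC)
    if n=="scene": a=cv2.resize(a[150:275,180:330],None,fx=4.8,fy=4.8,interpolation=cv2.INTER_CUBIC)
    cv2.imwrite(f"pics/{n}11.png",a)
E
```

```text
time_s: 21.82
tool_pos: [0.6474, -0.338, 0.2598]
tool_rot: [-180.0, -0.0, 14.7]
force: [1.0, -0.4, 0.4]
grip_width: 0.0005
```

View pics/top11.png

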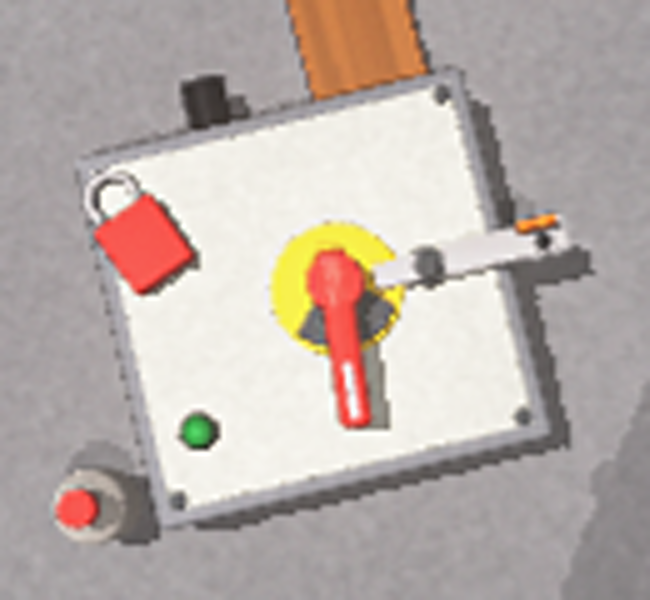

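View pics/scene11.png

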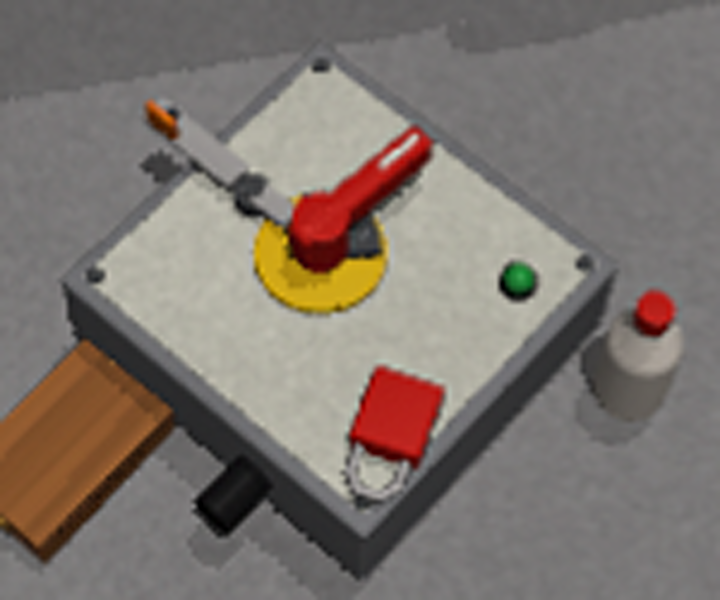

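The hasp is out over the edge: in the top zoom the lug is at (538,223) and the hinge at (428,263), a line parallel to the box's top edge. The handle points to −x, with its tip at (352,420). Padlock, bottle, and case look unmoved.

```bash
python3 -c "
from cell import env
print(env.sign_off())"
```

```text
the job is handed in; nothing more can be done
None
```

The switch box is ready for lockout, and I handed the job in at about 22 s of the 61 s allowed; the hand-in gave no verdict.

- **Handle:** I pushed it clockwise with the closed fingertips to its off stop. The force rose to about 13 N with no further movement, with the arm at about 175° in the box frame, so it was clamped about 5° off square.
- **Hasp:** I pushed the orange lug round until the hasp met its out stop, about 90° from tucked in. The push ran at roughly 2–4 N and rose to about 10 N at the stop. These force readings were taken only at the end of each short move; the highest on either part was about 13 N, against the 32 N limit.
- **Final pictures (top and scene):** The hasp lies out over the box's edge and the handle still points along the box's −x. The padlock, the bottle and the wooden case look unmoved. These were zoomed crops on the box, so I did not re-check the other bench items; the arm stayed well clear of them. The hand is clear, about 0.27 m to the side.

**Disagreements:** The separate camera estimates of the box position differed by up to about 9 mm in y. I used a value between them (x 0.590, y 0.040), and the contact positions on the handle and the lug agreed with it. The hasp also started a few degrees out rather than exactly tucked in. My first move command was refused because its rows lacked some keys; nothing moved.

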